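# Turn the craft box's lift-out tray the right way round and shut the lid

### The job

The lift-out tray of the wooden craft box has been put in back to front, so it rides up on the blocks inside and the lid cannot shut. Lift the tray clear, turn it half round and seat it fully home with its roll and spool still in it, then close the lid. Do not disturb the other things on the table.

Things in the scene. Friction and masses are not known exactly. Their poses are not given: they have to be found in the camera images.
- craft_box: Open wooden box with brass fittings, fixed, 146 mm deep (x), 228 mm wide (y), rim 80 mm high; inside 130 x 212 mm. Origin: centre of its underside; own -x = its front (brass clasp, roughly towards the robot), +x = its hinged back, z up. Inside, cleats along the short ends (10 mm wide, tops 38 mm above the origin) carry the tray when home; one block at the front and two at the back rise to 50 mm.
- tray: Loose plywood tray, 124 x 206 mm at the rim, 120 x 202 mm at the underside, 39 mm high, 0.2 to 0.3 kg; 3 mm play at the rim. Origin: centre of its underside; own -x = its front (one recess in the middle), +x = its back (two recesses), z up. Home: axes along the box's, origin 38 mm above the box's, rim 3 mm below the box's. It starts a half turn from that, level on the blocks (origin at 50 mm).
- tray_grip (a point): Centre of the tray's grip rail, on the tray's z axis, 31.5 mm above its underside: the top of the spine that runs along the tray's own y, 10 mm thick; the rail is 80 mm long, 15 mm high, over a hand slot. Room for fingers beside it: 39 mm to the front recess, 50 mm to the back wall, 35 mm either way along y; the tray's floor lies 28 mm below this point.
- tray_front (a point): Middle of the top of the wall at the bottom of the tray's single front recess, at (-48, 0, 39) mm in the tray's frame. It tells which way round the tray is.
- lock_block (a point): Centre of the top of the single block inside the middle of the box's front wall (12 mm deep, 34 mm wide), at (-59, 0, 50) mm in the box's frame. The two blocks at the back (14 mm deep, 34 mm wide) stand at y = -62 and +62 mm against the back wall, equally high.
- lid (a joint): Angle of the lid, rad: 0 = shut flat on the rim, 1.57 = upright, 1.78 = fully open, leaning back. It starts past upright (1.66 to 1.75) and stays by friction. Board 150 mm long from its hinge, 232 mm wide, 8 mm thick, 0.3 kg. A push of about 2 N on its outer half moves it; tipped some 0.4 rad forward of upright it sinks shut by itself in 2 to 3 s, damped.
- lid_edge (a point): Middle of the lid's free edge, 150 mm from its hinge.
- roll: Roll of yellow paper tape, 41 mm across, 15 mm high, lying flat in one front corner compartment of the tray.
- spool: Small wooden spool, 28 mm across, 26 mm high, upright in the other front corner compartment of the tray.
- crochet_ball: Ball of white crochet cotton, 85 mm, a bystander on the table left of the box.
- thread_cone: Cone of gold thread, 62 mm across, 150 mm high, a bystander standing left of the box and farther back.
- wide_tape: Roll of plain masking tape, 104 mm across, 25 mm high, a bystander lying right of the box.
- lid_hinge (a point): Middle of the lid's hinge line, at (73, 0, 80) mm in the box's frame; the line runs along the box's y. With the lid upright its board stands from x = 73 to 81 mm in the box's frame, up to z = 230 mm.

How it is judged:
By the outcome, as a careful person would: the job done as asked, in the order asked, and still so for the second after the job is handed in, with the robot touching nothing.
It also fails if it takes over 58 s, if anything falls off the work surface, if the arm or the gripper's body presses on something with over 40 N, if the wrist force passes 120 N, or if a joint passes its speed limit or range.

### The arm

A 7-joint arm with a two-finger parallel gripper is mounted at the origin on a cart in front of the work surface, level with it; the furniture and walls round the work are solid. World frame = base frame: x ahead of the robot, y to its left, z up, the work surface at z = 0. Lengths are in m, angles in rad, forces in N, time in s.
With the tool pointing down it reaches from about 0.4 to 0.85 m from the base axis. Payload 10.4 kg.
Tool frame: the origin (TCP) lies midway between the tips of the shut fingers; the grasp point (between the pads) lies 19 mm behind it (manip.grasp_offset is the distance from the TCP to the grasp point, in m); z points along the fingers, y is the line along which they close (so a half turn about z gives the same grasp; the last joint's range is limited). The gripper opens to 85 mm and grips with 20 to 120 N. Pads are 22 mm wide; open, the fingers measure 114 mm over their backs; the gripper's body (76 mm by 85 mm) begins 54 mm behind the grasp point. The pads swing forward as they close: fully open they stand 13 mm farther back than shut.
Start: joints at [1.099, 0.332, -0.065, 1.46, 0.022, 1.35, -0.088], TCP at [0.271, -0.563, 0.231] pointing down, gripper open.
Joint ranges: [-2.6, 2.6], [-0.5, 2.12], [-1.47, 1.34], [0.16, 2.42], [-1.27, 4.41], [0.06, 2.06], [-2.6, 2.6]. Speed limits (rad/s): [2.22, 2.22, 2.79, 2.79, 3.14, 3.14, 3.14].

### API

Orientations are given as a unit quaternion [x, y, z, w].
In Python, from workcell import manip gives the robot as it stands.
- The arm moves only by the tool jog_arm, called after ">>>" by a JSON object that holds its "api" and its "payload". Schema: {"type":"object","properties":{"steps":{"type":"string"},"grip_n":{"type":"number"},"only":{"type":"string"},"quiet":{"type":"boolean"},"lines":{"type":"string"}},"required":["steps"],"additionalProperties":false}. steps is a string of 1 to 20 rows, parted by a bar, with the numbers parted by spaces; each row has 7 numbers: a rotation vector rx, ry, rz in rad, then dx, dy, dz in m, then the opening from 0.0 (shut) to 1.0 (fully open); each row is the pose to reach, as a shift and turn from the pose commanded when the call began, along the tool's axes at that moment; what a row does not reach only later rows make up. A row lasts 1/8 s, in which the tool goes at most 0.0625 m and 0.188 rad, less where a joint would pass 70% of its speed; a pose out of reach is approached as far as the arm can. The fingers move at their own pace and stop on an object; grip_n is the grip in N (left out, the last holds). Time passes only in rows, so rows that do not move let the fingers close. The tool returns the time, the measured TCP pose, the force, the opening and the grip force at its end. only (a regular expression) keeps the lines of the reply that match it, lines (a string "A,B") keeps lines A to B, and quiet returns only ok. Input that does not fit is refused with a message, and nothing moves.
- manip.get_obs(): the state, without advancing time (a new reading comes with each control period).
- manip.camera(name): name is "scene" or "side" or "wrist"; returns the picture (420x560x3 uint8, blue, green, red); there is no depth.
- manip.calibration(name): a dict with "fx", "fy", "cx", "cy" (pixels), "world_from_camera" (4x4, takes a point from camera to world coordinates); the wrist camera has in their place "tool_from_camera" (4x4, takes a point from camera to tool coordinates, whose origin is the TCP and whose axes are the flange's). Camera axes: x right, y up, looking along -z (the intrinsics and any distortion apply to the point x, -y, -z); pixel columns grow to the right and rows downward; lengths in m; the calibration is good to about 2 mm. A picture is of the moment at which its call begins: read the wrist's pose just before it. calibration takes no time and is no camera call.
- manip.hand_in(): hands the job in; it is judged then, once.
The state is a dict: "clock": time; "joint_pos": joint angles; "joint_velocities": joint speeds; "tau": joint torques, N m; "position": TCP position; "ee_rot": TCP orientation; "ft_force": force on the tool from outside, world axes, zero at the start; "torque": the same for the moment, N m; "grip_width": opening from 0.0 (shut) to 1.0 (fully open); "grasp_force": force on a finger pad.
Only numpy, scipy, OpenCV 4.12 (cv2) and the standard library are available. Lean on these libraries where they do the work, as an engineer would, in place of code of your own. Each camera call takes 0.05 s, during which the arm holds its last target. There are 200 camera calls.

## Working session

There is one attempt and no reset: what is moved stays moved. The work goes in short steps, Python scripts to look and compute and a tool call to move; the robot and the scene stay as the last step left them, time stands still between calls to the robot, and variables do not carry over. Pictures are saved under pics/ and viewed, at most 10 in all, crops included, and the job is handed in when it is done.

```bash
ls; mkdir -p pics
```

Run:
```python
from workcell import manip
import cv2,numpy as np
np.set_printoptions(precision=4,suppress=True)
o=manip.get_obs();print(o['clock'],o['position'],o['ee_rot'],o['ft_force'],o['grip_width'],manip.grasp_offset)
for n in('scene','side','wrist'):
    c=manip.calibration(n);print(n,c)
a=manip.camera('scene');b=manip.camera('side')
cv2.imwrite('pics/scene0.png',a);cv2.imwrite('pics/side0.png',b)
```

```text
pics
workcell.py
0.0 [ 0.271  -0.5628  0.2305] [ 0.9749  0.2225 -0.0002 -0.0007] [-0.1103  0.4379 -0.1748] 0.9983496708456946 0.0187
scene {'fx': 490.15728665987206, 'fy': 490.15728665987206, 'cx': 284.0621777523532, 'cy': 211.5529698310142, 'world_from_camera': array([[-0.7559,  0.3447, -0.5565, -0.1442],
       [-0.6543, -0.3709,  0.659 ,  0.9796],
       [ 0.0208,  0.8623,  0.5059,  0.6804],
       [ 0.    ,  0.    ,  0.    ,  1.    ]])}
side {'fx': 448.3956871093041, 'fy': 448.3956871093041, 'cx': 276.0316747880493, 'cy': 204.94860727152695, 'world_from_camera': array([[-0.848 ,  0.4575, -0.2677,  0.1917],
       [-0.53  , -0.7319,  0.4282,  0.7071],
       [ 0.    ,  0.505 ,  0.8631,  1.0266],
       [ 0.    ,  0.    ,  0.    ,  1.    ]])}
wrist {'fx': 348.3112317747072, 'fy': 348.3112317747072, 'cx': 286.30040941537953, 'cy': 211.99509794729926, 'tool_from_camera': array([[-0.0007,  0.9465,  0.3227,  0.0837],
       [ 1.    ,  0.001 , -0.0009, -0.0002],
       [-0.0011,  0.3227, -0.9465, -0.1425],
       [ 0.    ,  0.    ,  0.    ,  1.    ]])}
```

View pics/scene0.png

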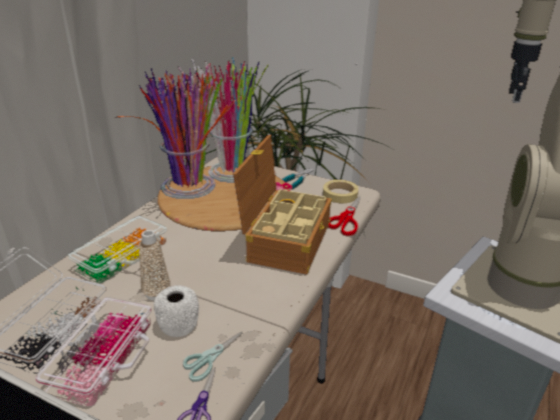

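View pics/side0.png

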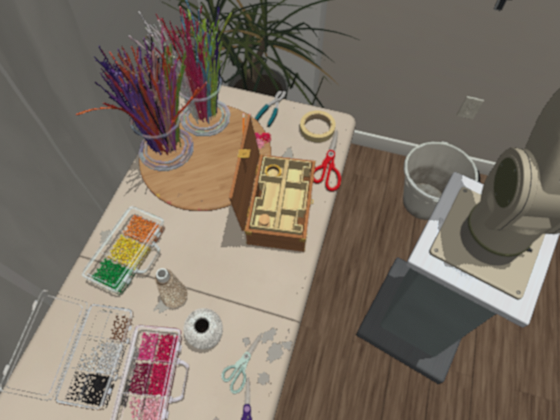

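The scene view shows the open box near (285,230) and the side view shows it near (280,200), with the lid behind it. The ball is at (202,328) in the side view, the cone at (170,288) and the tape roll at (317,125). Next I'll cast rim corners to z=0.08 for a rough pose.

Create h.py:
```python
import numpy as np,cv2
from workcell import manip
from scipy.spatial.transform import Rotation as R
np.set_printoptions(precision=4,suppress=True)
def cam(n,pose=None):
    c=manip.calibration(n)
    if n=='wrist':
        T=np.eye(4);p,q=pose;T[:3,:3]=R.from_quat(q).as_matrix();T[:3,3]=p
        W=T@c['tool_from_camera']
    else: W=c['world_from_camera']
    return c,W
def ray(n,uv,pose=None):
    c,W=cam(n,pose);K=np.array([[c['fx'],0,c['cx']],[0,c['fy'],c['cy']],[0,0,1]])
    d=np.zeros(5) if c.get('dist') is None else np.array(c['dist'])
    x=cv2.undistortPoints(np.array([[uv]],float),K,d)[0,0]
    v=W[:3,:3]@np.array([x[0],-x[1],-1]);return W[:3,3],v/np.linalg.norm(v)
def plane(n,uv,z,pose=None):
    o,v=ray(n,uv,pose);return o+v*(z-o[2])/v[2]
def tri(rays):
    A=sum(np.eye(3)-np.outer(v,v) for o,v in rays);b=sum((np.eye(3)-np.outer(v,v))@o for o,v in rays)
    p=np.linalg.solve(A,b);return p,max(np.linalg.norm((np.eye(3)-np.outer(v,v))@(p-o)) for o,v in rays)
```

Run:
```python
from h import *
for uv in[(247,236),(306,237),(313,159),(262,155)]:print(plane('side',uv,.08))
print('tape',plane('side',(317,125),.025),'cone',plane('side',(170,305),0.),'ball',plane('side',(202,328),.04))
print(plane('side',(262,212),.08),plane('side',(274,170),.08))
o=manip.get_obs();M=R.from_quat(o['ee_rot']).as_matrix();print(M)
```

```text
[0.4983 0.3453 0.08  ]
[0.3794 0.2741 0.08  ]
[0.4771 0.069  0.08  ]
[0.5966 0.1285 0.08  ]
tape [ 0.5438 -0.0795  0.025 ] cone [0.5768 0.5603 0.    ] ball [0.4696 0.5693 0.04  ]
[0.5036 0.2723 0.08  ] [0.5446 0.1522 0.08  ]
[[ 0.901   0.4339 -0.0006]
 [ 0.4339 -0.901   0.0011]
 [-0.0001 -0.0012 -1.    ]]
```
Box center ≈ (0.487,0.204). Rim corners: front-left (0.379,0.274)?? front edge direction from (.379,.274) to (.477,.069): (0.098,-0.205), length .227 ✓. So box -y dir = (0.43,-0.90); box +x dir = (0.90,0.43). Yaw ≈ 0.447 rad (25.6°). Tool x is already (0.901,0.434)! And tool y=(0.434,-0.901) = -box y. Hmm, tool currently closing along y. Rail runs along tray y (= box y line), 10 mm thick along x. So fingers must close along box x: tool y along ±box x. Rotate tool by ±90°. Then half turn ±180. Joint 7 range ±2.6, currently -0.088. So plan: first to +90 or -90 then rotate 180 in the opposite way. Does the redundant arm ... OK. Rotation at 90°: 1.57; then -1.57 after. Range ±2.6 ok, modulo the arm's joint 1 change. Moving to (0.487,0.204) from (0.271,-0.563): joint1 base yaw... current q1=1.099?? with TCP azimuth -64°; odd: mount. Azimuth changes from -64° to +22.7°: by 1.51 rad. Joint 7 compensates. Sign: with tool downward, keeping world orientation as base rotates +1.5 requires q7 +1.5 (flange z down: rotation about world z is -rotation about tool z; base +1.5 → need world -1.5 → tool z +1.5). So q7≈1.42 to keep present orientation; range to 2.6. Then turning tool by rz +1.57 → 3.0 out; rz −1.57 → -0.15 OK. Then ±180 from -0.15: -0.15±3.14 out of range! Hmm. Redundancy: 7-joint, other joints. Range [-2.6,2.6] is 5.2 rad total > π. Needed: grasp at between -2.6+... e.g. q7=1.42+? Need grasp at tool yaw with y along box x: those q7 ≈ -0.15 or 3.0 or -3.29. With π flip: -0.15 → ±π out. Hmm; so nullspace (elbow) would need to change the effective. q1 sign: maybe q1 negative. Just let the solver deal? "the last joint's range is limited" is the trap. Alternative: the q5 range is [-1.27,4.41] — wide; q5 and q7 with q6 flip... q6 range 0.06–2.06. Singular near q6=0: q5 and q7 align. With tool down, q6 = 1.35. Tilting the tool? Total yaw could be done with partial: regrasp: lift, turn 90° and put...? Set down needs a place: can place the tray on the table, regrip at other orientation (half turn gives the same grasp). E.g. lift tray, turn by +2.4?? Hmm: from q7=-0.15, rotate +90 to 1.42, put tray down on table at 90°, release, turn gripper by -180 (q7=-1.72), grasp, rotate +90 (-0.15... ) total turn 180. Works, within range. But time 58 s. And table space: items on table... front? Alternatively use the azimuth: base rotation at table location changes things. Alternatively put down at box itself? No.

The box centre is about (0.487, 0.204) with yaw about 25.6°, and the corner spacing matches the given size (227 mm). I'll move above it, turning the tool so the fingers close along the box's x.

>>> {"api": "jog_arm", "payload": {"steps": "0 0 0 0.02 -0.02 -0.08 1 | 0 0 -1.57 0.52 -0.60 -0.13 1 | 0 0 -1.57 0.52 -0.60 -0.13 1 | 0 0 -1.57 0.52 -0.60 -0.13 1 | 0 0 -1.57 0.52 -0.60 -0.13 1 | 0 0 -1.57 0.52 -0.60 -0.13 1 | 0 0 -1.57 0.52 -0.60 -0.13 1 | 0 0 -1.57 0.52 -0.60 -0.13 1 | 0 0 -1.57 0.52 -0.60 -0.13 1 | 0 0 -1.57 0.52 -0.60 -0.13 1 | 0 0 -1.57 0.52 -0.60 -0.13 1 | 0 0 -1.57 0.52 -0.60 -0.13 1 | 0 0 -1.57 0.52 -0.60 -0.13 1 | 0 0 -1.57 0.52 -0.60 -0.13 1 | 0 0 -1.57 0.52 -0.60 -0.13 1 | 0 0 -1.57 0.52 -0.60 -0.13 1 | 0 0 -1.57 0.52 -0.60 -0.13 1"}}

```text
clock: 2.22
position: [0.4795, 0.2018, 0.3613]
ee_rot: [0.533, 0.846, -0.0, 0.0]
ft_force: [0.3, -0.3, 0.1]
grip_width: 1.002
grasp_force: 0.0
```

Run:
```python
from h import *
import json
o=manip.get_obs();print(o['clock'],o['position'],o['ee_rot'],o['joint_pos'],o['joint_velocities'])
im=manip.camera('wrist');cv2.imwrite('pics/w1.png',im);json.dump([list(o['position']),list(o['ee_rot'])],open('w1.json','w'))
```

```text
2.225 [0.4795 0.2018 0.3613] [ 0.5332  0.846  -0.0003  0.0004] [ 0.3481  0.1472 -0.9259  1.4713  0.1184  1.5817 -0.1253] [ 0.0013 -0.0005 -0.0029 -0.0012 -0.0001  0.0006 -0.0029]
```

View pics/w1.png

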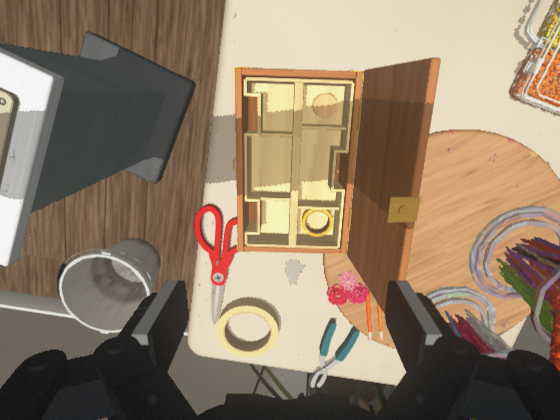

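The wrist view shows the box rim from about (238,70) to (358,250), the spine line at u≈297, the roll at (318,221) and the spool at (325,105). The single recess is at (345,170), on the lid side, so the tray is indeed reversed. I'll test how far the wrist can turn; the turn also gives a second viewpoint.

>>> {"api": "jog_arm", "payload": {"steps": "0 0 1.57 0 0 0 1 | 0 0 1.57 0 0 0 1 | 0 0 1.57 0 0 0 1 | 0 0 1.57 0 0 0 1 | 0 0 1.57 0 0 0 1 | 0 0 1.57 0 0 0 1 | 0 0 1.57 0 0 0 1 | 0 0 1.57 0 0 0 1 | 0 0 1.57 0 0 0 1 | 0 0 3.14 0 0 0 1 | 0 0 3.14 0 0 0 1 | 0 0 3.14 0 0 0 1 | 0 0 3.14 0 0 0 1 | 0 0 3.14 0 0 0 1 | 0 0 3.14 0 0 0 1 | 0 0 3.14 0 0 0 1 | 0 0 3.14 0 0 0 1 | 0 0 3.14 0 0 0 1"}}

```text
clock: 4.53
position: [0.489, 0.1956, 0.3289]
ee_rot: [0.956, -0.289, -0.03, 0.026]
ft_force: [0.5, 0.0, 0.1]
grip_width: 0.997
grasp_force: 0.0
```

Run:
```python
from h import *
import json
o=manip.get_obs();print(o['clock'],o['position'],o['ee_rot'],o['joint_pos'],o['joint_velocities'])
im=manip.camera('wrist');cv2.imwrite('pics/w2.png',im);json.dump([list(o['position']),list(o['ee_rot'])],open('w2.json','w'))
p=json.load(open('w1.json'))
a=cv2.imread('pics/w1.png')[50:270,220:370];b=im
q=json.load(open('w2.json'))
c,W=cam('wrist',q);P=np.linalg.inv(W)@np.array([.487,.204,.08,1]);u=int(c['cx']+c['fx']*P[0]/-P[2]);v=int(c['cy']-c['fy']*P[1]/-P[2]);print(u,v)
b=im[max(v-120,0):v+120,max(u-90,0):u+90];print(max(v-120,0),max(u-90,0))
a=cv2.resize(a,None,fx=2.5,fy=2.5,interpolation=cv2.INTER_CUBIC);b=cv2.resize(b,None,fx=2.2,fy=2.2,interpolation=cv2.INTER_CUBIC)
H=max(a.shape[0],b.shape[0]);out=np.zeros((H,a.shape[1]+b.shape[1],3),np.uint8);out[:a.shape[0],:a.shape[1]]=a;out[:b.shape[0],a.shape[1]:]=b
cv2.imwrite('pics/ab.png',out);print(out.shape)
```

```text
4.525 [0.489  0.1956 0.3289] [ 0.9564 -0.2892 -0.0305  0.0259] [-0.6218  0.1367  0.1775  1.5021 -0.0268  1.585  -2.6023] [-1.5458  0.1003  1.7972  0.0336 -0.2521  0.0478 -0.0004]
266 166
46 176
(550, 771, 3)
```

View pics/ab.png

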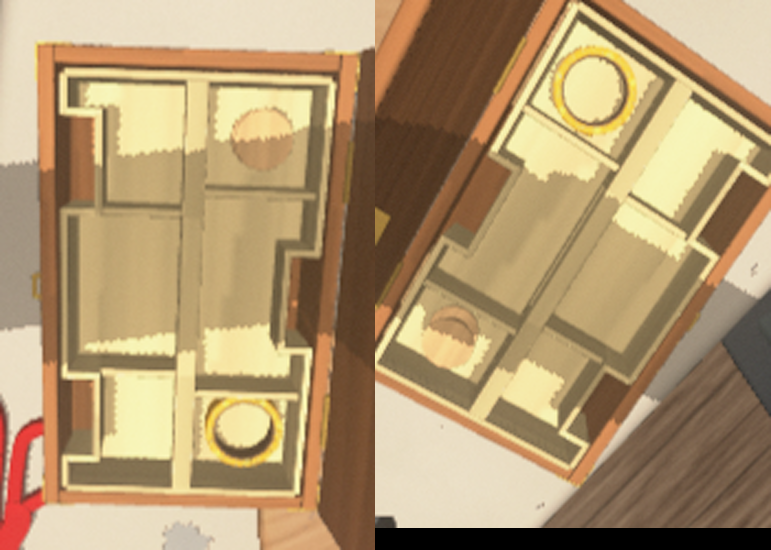

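Left crop (w1): tray rim corners at about (60,72), (335,80), (300,495) and (65,488), and the spine from (197,85) to (182,488). The right crop shows the same tray turned, with the spool at bottom-left and the roll at top.

Joint 7 reached its stop at -2.6, so a half turn in a single grasp isn't possible. I'll set the tray down on the table halfway and regrasp it. First I triangulate from these two views.

Run:
```python
from h import *
import json
p1=json.load(open('w1.json'));p2=json.load(open('w2.json'))
L=lambda x,y:(x/2.5+220-.3,y/2.5+50-.3); Q=lambda x,y:((x-375)/2.2+176-.3,y/2.2+46-.3)
pr={'trayTL':(L(60,71),Q(578,470)),'trayTR':(L(335,80),Q(378,372)),'trayBR':(L(300,496),Q(574,4)),'boxTL':(L(40,46),Q(577,482)),'spineTop':(L(197,82),Q(480,417)),'spool':(L(262,138),Q(450,335)),'roll':(L(242,429),Q(594,91))}
for k,(a,b) in pr.items(): print(k,*tri([ray('wrist',a,p1),ray('wrist',b,p2)]))
for k,xy,z in [('trayTL',(60,71),.089),('TR',(335,80),.089),('BR',(300,496),.089),('BL',(64,488),.089),('sT',(197,82),.0815),('sB',(182,490),.0815),('boxTL',(40,46),.08),('boxBL',(45,502),.08),('boxTR',(355,53),.08),('boxBR',(315,506),.08)]:
    print(k,plane('wrist',L(*xy),z,p1))
print('table edge',plane('side',(312,280),0),plane('side',(280,420),0),plane('side',(300,320),0))
for uv in[(202,328),(185,320)]:print('ball',plane('side',uv,.045))
s=cv2.imread('pics/side0.png')
c,W=cam('side');
for xy in[(.455,.41)]:
    P=np.linalg.inv(W)@np.array([*xy,0,1]);print(c['cx']+c['fx']*P[0]/-P[2],c['cy']-c['fy']*P[1]/-P[2])
```

```text
trayTL [0.3922 0.2697 0.0855] 0.0013991520040499597
trayTR [0.5035 0.3182 0.0948] 0.0019674425433491706
trayBR [0.5877 0.1349 0.0908] 9.832242672900624e-07
boxTL [0.3796 0.2767 0.0745] 0.0003759268339324693
spineTop [0.4503 0.2926 0.0883] 0.00047607822543933913
spool [0.4908 0.2848 0.0625] 0.00011475040629186746
roll [0.551  0.1471 0.0625] 0.0006624413739671612
trayTL [0.3936 0.2708 0.089 ]
TR [0.5058 0.3202 0.089 ]
BR [0.5883 0.1343 0.089 ]
BL [0.4754 0.0855 0.089 ]
sT [0.4507 0.2932 0.0815]
sB [0.5329 0.1079 0.0815]
boxTL [0.3802 0.2765 0.08  ]
boxBL [0.4702 0.0694 0.08  ]
boxTR [0.5097 0.335  0.08  ]
boxBR [0.6015 0.1295 0.08  ]
table edge [0.325  0.3299 0.    ] [0.2295 0.631  0.    ] [0.3002 0.4292 0.    ]
ball [0.4681 0.57   0.045 ]
ball [0.5105 0.5758 0.045 ]
248.80551569577253 279.6331291861358
```

>>> {"api": "jog_arm", "payload": {"steps": "0 0 -1.5 0 0 0 1 | 0 0 -1.5 0 0 0 1 | 0 0 -1.5 0 0 0 1 | 0 0 -1.5 0 0 0 1 | 0 0 -1.5 0 0 0 1 | 0 0 -1.5 0 0 0 1 | 0 0 -1.5 0 0 0 1 | 0 0 -1.5 0 0 0 1"}}

```text
clock: 5.58
position: [0.4889, 0.1961, 0.3293]
ee_rot: [0.895, 0.444, -0.039, -0.002]
ft_force: [0.3, -0.6, 0.5]
grip_width: 1.001
grasp_force: 0.0
```

```bash
python3 -c "
from h import *
o=manip.get_obs();print(o['position'],R.from_quat(o['ee_rot']).as_matrix(),o['joint_pos'])"
```

```text
[0.4889 0.1961 0.3293] [[ 0.6024  0.7949 -0.0723]
 [ 0.7952 -0.6055 -0.0315]
 [-0.0688 -0.0385 -0.9969]] [-0.5287  0.1383  0.0715  1.4968 -0.0135  1.5856 -1.1068]
```

Tray and box centres agree: (0.491, 0.2025), yaw 23.8°, rim at about 0.089 and spine at about 0.085, against 0.0815 expected. Next I compute the move to a point above the rail, which also removes the tool tilt.

Create go.py:
```python
import sys
from h import *
# usage: go.py x y z yaw_of_tool_y(deg)  -> tool-frame shift & rotvec
x,y,z,a=map(float,sys.argv[1:5]);a=np.radians(a)
o=manip.get_obs();M=R.from_quat(o['ee_rot']).as_matrix();p=np.array(o['position'])
Y=np.array([np.cos(a),np.sin(a),0]);Z=np.array([0,0,-1]);T=np.c_[np.cross(Y,Z),Y,Z]
print('pos',p,'rotvec',R.from_matrix(M.T@T).as_rotvec(),'shift',M.T@(np.array([x,y,z])-p),'t',o['clock'],'q',o['joint_pos'],'F',o['ft_force'],'grip',o['grip_width'],o['grasp_force'])
```

```bash
python3 go.py .491 .2025 .22 23.8
```

```text
pos [0.4889 0.1961 0.3293] rotvec [-0.0715  0.0417 -1.0645] shift [0.0139 0.0019 0.1086] t 5.575 q [-0.5287  0.1383  0.0715  1.4968 -0.0135  1.5856 -1.1068] F [ 0.2534 -0.6328  0.5216] grip 1.001066922861212 0.0
```

>>> {"api": "jog_arm", "payload": {"steps": "-0.0715 0.0417 -1.0645 0.0139 0.0019 0.1086 0.38 | -0.0715 0.0417 -1.0645 0.0139 0.0019 0.1086 0.38 | -0.0715 0.0417 -1.0645 0.0139 0.0019 0.1086 0.38 | -0.0715 0.0417 -1.0645 0.0139 0.0019 0.1086 0.38 | -0.0715 0.0417 -1.0645 0.0139 0.0019 0.1086 0.38 | -0.0715 0.0417 -1.0645 0.0139 0.0019 0.1086 0.38 | -0.0715 0.0417 -1.0645 0.0139 0.0019 0.1086 0.38 | -0.0715 0.0417 -1.0645 0.0139 0.0019 0.1086 0.38 | -0.0715 0.0417 -1.0645 0.0139 0.0019 0.1086 0.38"}}

```text
clock: 6.7
position: [0.4909, 0.203, 0.2197]
ee_rot: [0.549, 0.836, -0.001, 0.0]
ft_force: [-0.4, 0.1, -0.6]
grip_width: 0.375
grasp_force: 0.0
```

```bash
python3 go.py .491 .2025 .0605 23.8
```

Run:
```python
from h import *
import json
o=manip.get_obs()
im=manip.camera('wrist');cv2.imwrite('pics/w3.png',im);json.dump([list(o['position']),list(o['ee_rot'])],open('w3.json','w'))
```

```text
pos [0.4909 0.203  0.2197] rotvec [-0.0009  0.0009 -0.0074] shift [-0.0003  0.      0.1592] t 6.7 q [-0.4673  0.1346 -0.0123  1.7257  0.0026  1.2822 -0.0723] F [-0.3841  0.0902 -0.5514] grip 0.37501659905228013 0.0
```

View pics/w3.png

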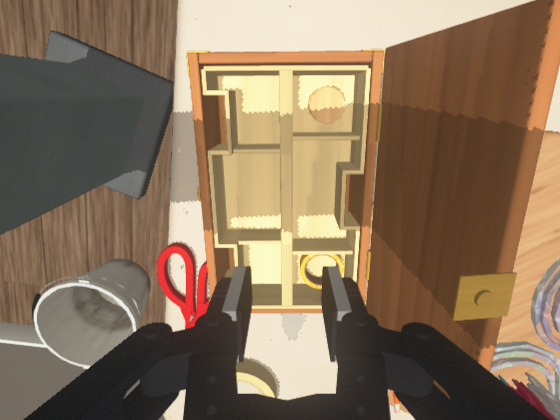

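Here the spine runs vertically at u≈287 from v≈70 to v≈305, midway between the fingers (u≈238 and 336). The tray's +y corners are at (203,67) and (368,67). I'll check these against the estimate.

Run:
```python
from h import *
import json
p3=json.load(open('w3.json'));p1=json.load(open('w1.json'))
L=lambda x,y:(x/2.5+220-.3,y/2.5+50-.3)
for k,a,b in[('TL',(203,68),L(60,71)),('TR',(368,67),L(335,80)),('spT',(287,69),L(197,82))]:
    print(k,tri([ray('wrist',a,p3),ray('wrist',b,p1)]),plane('wrist',a,.089,p3))
for uv in[(287,100),(287,250)]:print(plane('wrist',uv,.0815,p3))
im=cv2.imread('pics/w3.png')
for v in(100,180,220):print(v,[int(x) for x in cv2.cvtColor(im,cv2.COLOR_BGR2GRAY)[v,276:300]])
```

```text
TL (array([0.3932, 0.2705, 0.0768]), np.float64(0.0002877275892914629)) [0.396  0.2712 0.089 ]
TR (array([0.5102, 0.3225, 0.0651]), np.float64(0.00043373528651515506)) [0.5056 0.3193 0.089 ]
spT (array([0.452 , 0.2933, 0.0977]), np.float64(0.0010922533740512746)) [0.4522 0.2948 0.089 ]
[0.4608 0.2749 0.0815]
[0.511  0.1589 0.0815]
100 [239, 239, 237, 214, 229, 231, 232, 232, 232, 231, 230, 229, 229, 229, 226, 225, 207, 190, 189, 189, 189, 189, 189, 206]
180 [184, 185, 185, 178, 149, 167, 179, 178, 177, 175, 175, 177, 178, 177, 177, 170, 163, 191, 190, 190, 188, 187, 186, 186]
220 [242, 242, 242, 243, 237, 164, 177, 182, 181, 182, 181, 183, 180, 182, 182, 175, 175, 194, 194, 193, 201, 231, 242, 242]
```

The spine line passes about 1 mm from the tool axis with matching yaw, so I descend.

>>> {"api": "jog_arm", "payload": {"steps": "0 0 -0.007 0 0.001 0.06 0.38 | 0 0 -0.007 0 0.001 0.11 0.38 | 0 0 -0.007 0 0.001 0.14 0.38 | 0 0 -0.007 0 0.001 0.159 0.38 | 0 0 -0.007 0 0.001 0.159 0.38"}}

```text
clock: 7.38
position: [0.4908, 0.2029, 0.0593]
ee_rot: [0.546, 0.838, -0.002, -0.001]
ft_force: [0.7, 0.1, 0.0]
grip_width: 0.38
grasp_force: 0.0
```

>>> {"api": "jog_arm", "payload": {"steps": "0 0 0 0 0 0 0 | 0 0 0 0 0 0 0 | 0 0 0 0 0 0 0 | 0 0 0 0 0 0 0", "grip_n": 60}}

```text
clock: 7.88
position: [0.4924, 0.2036, 0.0617]
ee_rot: [0.546, 0.838, 0.0, 0.001]
ft_force: [-1.3, -0.5, 6.6]
grip_width: 0.109
grasp_force: 59.5
```

```bash
python3 go.py .491 .2025 .19 23.8
```

```text
pos [0.4924 0.2036 0.0617] rotvec [0.001  0.0007 0.0012] shift [-0.0005 -0.0016 -0.1283] t 7.875 q [-0.4646  0.2951 -0.0157  1.8901  0.0065  0.9555 -0.0668] F [-1.2682 -0.5095  6.5662] grip 0.10863081264608523 59.45864281849936
```

>>> {"api": "jog_arm", "payload": {"steps": "0 0 0 0 0 -0.01 0 | 0 0 0 0 0 -0.03 0 | 0 0 0 0 0 -0.06 0 | 0 0 0 0 0 -0.10 0 | 0 0 0 0 0 -0.14 0 | 0 0 0 0 0 -0.17 0 | 0 0 0 0 0 -0.19 0 | 0 0 0 0 0 -0.20 0 | 0 0 0 0 0 -0.20 0"}}

```text
clock: 9.0
position: [0.4919, 0.2035, 0.2608]
ee_rot: [0.546, 0.838, -0.0, 0.0]
ft_force: [0.5, 0.5, -2.7]
grip_width: 0.109
grasp_force: 58.6
```

```bash
python3 go.py .4576 .4012 .262 113.8
```

Run:
```python
from h import *
cv2.imwrite('pics/side1.png',cv2.resize(manip.camera('side')[60:300,160:400],(720,600) ,interpolation=cv2.INTER_CUBIC))
```

```text
pos [0.4919 0.2035 0.2608] rotvec [-0.0011  0.0003 -1.5695] shift [ 0.1947  0.0487 -0.0013] t 9.0 q [-0.4697  0.1138 -0.0097  1.6624  0.0019  1.366  -0.063 ] F [ 0.5422  0.4741 -2.7067] grip 0.1089944131775438 58.605605157790706
```

View pics/side1.png

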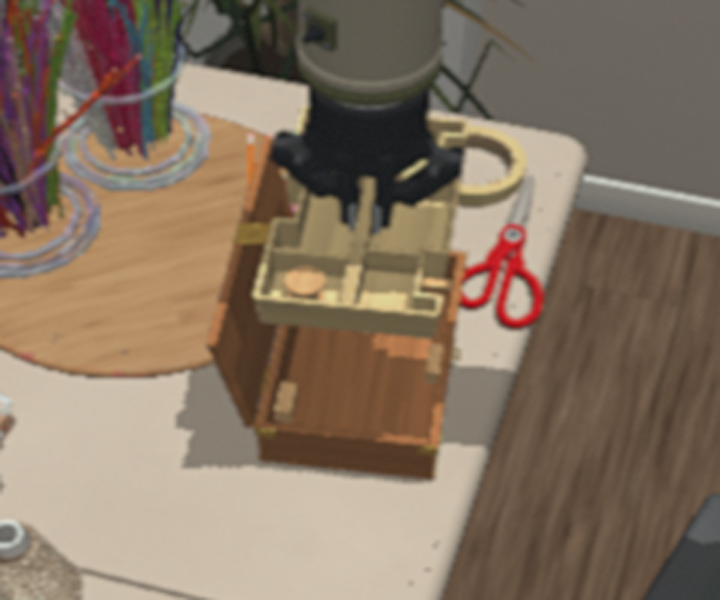

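The tray hangs level in the gripper at (360,260) with the spool still in it, above the empty box. I carry it to the free patch on the left with a quarter turn.

>>> {"api": "jog_arm", "payload": {"steps": "0 0 -0.15 0.03 0.01 0 0 | 0 0 -0.32 0.06 0.015 0 0 | 0 0 -0.5 0.09 0.022 0 0 | 0 0 -0.68 0.12 0.03 0 0 | 0 0 -0.86 0.15 0.037 0 0 | 0 0 -1.04 0.17 0.042 0 0 | 0 0 -1.22 0.185 0.046 0 0 | 0 0 -1.40 0.195 0.049 0 0 | 0 0 -1.57 0.195 0.049 0 0 | 0 0 -1.57 0.195 0.049 0.05 0 | 0 0 -1.57 0.195 0.049 0.10 0 | 0 0 -1.57 0.195 0.049 0.14 0 | 0 0 -1.57 0.195 0.049 0.17 0 | 0 0 -1.57 0.195 0.049 0.19 0 | 0 0 -1.57 0.195 0.049 0.21 0 | 0 0 -1.57 0.195 0.049 0.225 0 | 0 0 -1.57 0.195 0.049 0.235 0 | 0 0 -1.57 0.195 0.049 0.242 0 | 0 0 -1.57 0.195 0.049 0.242 0"}}

```text
clock: 11.42
position: [0.4576, 0.4013, 0.0183]
ee_rot: [-0.206, 0.978, -0.001, -0.0]
ft_force: [0.0, -0.3, -2.5]
grip_width: 0.105
grasp_force: 58.7
```

```bash
python3 go.py .4576 .4012 .0117 113.8
```

```text
pos [0.4576 0.4013 0.0183] rotvec [-0.0009 -0.0011  0.0004] shift [ 0.     -0.0001  0.0066] t 11.425 q [-0.5948  0.5113 -0.2519  1.6997  0.1509  0.951   1.0828] F [ 0.0085 -0.3365 -2.4672] grip 0.10453227894577924 58.73810454388149
```

>>> {"api": "jog_arm", "payload": {"steps": "0 0 0 0 0 0.003 0 | 0 0 0 0 0 0.005 0 | 0 0 0 0 0 0.0065 0 | 0 0 0 0 0 0.0065 0"}}

```text
clock: 11.92
position: [0.4577, 0.4014, 0.012]
ee_rot: [-0.206, 0.978, -0.0, -0.0]
ft_force: [1.6, -0.4, -1.9]
grip_width: 0.104
grasp_force: 58.8
```

>>> {"api": "jog_arm", "payload": {"steps": "0 0 0 0 0 0 0.38 | 0 0 0 0 0 0 0.38 | 0 0 0 0 0 0 0.38"}}

```text
clock: 12.3
position: [0.4577, 0.4014, 0.0121]
ee_rot: [-0.206, 0.978, -0.0, -0.0]
ft_force: [0.1, 0.1, -0.4]
grip_width: 0.383
grasp_force: 0.0
```

Released gently. Now I rise and turn the empty gripper half round.

>>> {"api": "jog_arm", "payload": {"steps": "0 0 0 0 0 -0.05 0.38 | 0 0 0.18 0 0 -0.10 0.38 | 0 0 0.36 0 0 -0.10 0.38 | 0 0 0.54 0 0 -0.10 0.38 | 0 0 0.72 0 0 -0.10 0.38 | 0 0 0.9 0 0 -0.10 0.38 | 0 0 1.08 0 0 -0.10 0.38 | 0 0 1.26 0 0 -0.10 0.38 | 0 0 1.44 0 0 -0.10 0.38 | 0 0 1.62 0 0 -0.10 0.38 | 0 0 1.8 0 0 -0.10 0.38 | 0 0 1.98 0 0 -0.10 0.38 | 0 0 2.16 0 0 -0.10 0.38 | 0 0 2.34 0 0 -0.10 0.38 | 0 0 2.52 0 0 -0.10 0.38 | 0 0 2.7 0 0 -0.10 0.38 | 0 0 2.88 0 0 -0.10 0.38 | 0 0 3.0 0 0 -0.10 0.38 | 0 0 3.14 0 0 -0.10 0.38 | 0 0 3.14 0 0 -0.10 0.38"}}

```text
clock: 14.8
position: [0.4576, 0.4016, 0.112]
ee_rot: [0.978, 0.208, -0.0, 0.001]
ft_force: [0.4, 0.8, 0.1]
grip_width: 0.379
grasp_force: 0.0
```

```bash
python3 go.py .4577 .4014 .0122 -66.2
```

Run:
```python
from h import *
import json
o=manip.get_obs();im=manip.camera('wrist');cv2.imwrite('pics/w4.png',im);json.dump([list(o['position']),list(o['ee_rot'])],open('w4.json','w'))
```

```text
pos [0.4576 0.4016 0.112 ] rotvec [0.0009 0.0008 0.0032] shift [0.0001 0.0001 0.0998] t 14.8 q [-0.9939  0.3906  0.2472  1.659  -0.1038  1.1059 -1.8701] F [0.4159 0.7969 0.0921] grip 0.3792499641427411 0.0
```

View pics/w4.png

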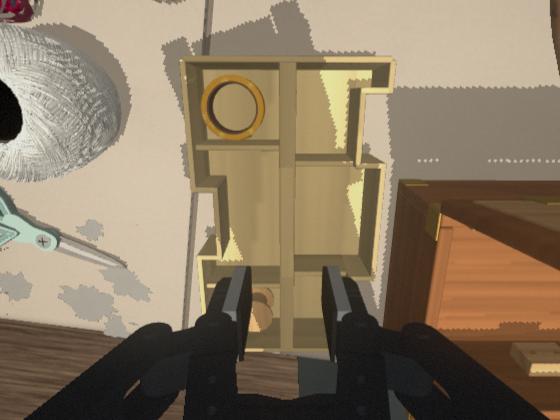

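The tray sits flat on the table with the roll at (232,107) and the spool at (258,310), and the spine is centred between the fingers. I regrasp it and lift.

>>> {"api": "jog_arm", "payload": {"steps": "0 0 0.003 0 0 0.05 0.38 | 0 0 0.003 0 0 0.08 0.38 | 0 0 0.003 0 0 0.0985 0.38 | 0 0 0.003 0 0 0.0985 0.38 | 0 0 0.003 0 0 0.0985 0 | 0 0 0.003 0 0 0.0985 0 | 0 0 0.003 0 0 0.0985 0 | 0 0 0.003 0 0 0.0985 0", "grip_n": 60}}

```text
clock: 15.85
position: [0.4585, 0.4021, 0.015]
ee_rot: [0.979, 0.206, 0.001, -0.0]
ft_force: [-0.7, -0.8, 7.3]
grip_width: 0.106
grasp_force: 59.5
```

```bash
python3 go.py .4905 .2026 .26 23.8
```

```text
pos [0.4585 0.4021 0.015 ] rotvec [ 0.0011 -0.0014 -1.5716] shift [-0.0507  0.1954 -0.2451] t 15.85 q [-0.9758  0.5079  0.2272  1.7235 -0.1372  0.9242 -1.8499] F [-0.7374 -0.8428  7.2937] grip 0.10583212972606981 59.53595995903015
```

>>> {"api": "jog_arm", "payload": {"steps": "0 0 0 0 0 -0.01 0 | 0 0 0 0 0 -0.03 0 | 0 0 0 0 0 -0.06 0 | 0 0 0 0 0 -0.10 0 | 0 0 0 0 0 -0.15 0 | 0 0 0 0 0 -0.20 0 | 0 0 0 0 0 -0.23 0 | 0 0 0 0 0 -0.25 0 | 0 0 0 0 0 -0.25 0"}}

```text
clock: 16.98
position: [0.4583, 0.4018, 0.266]
ee_rot: [0.979, 0.206, 0.001, -0.001]
ft_force: [-0.6, -0.3, -2.2]
grip_width: 0.105
grasp_force: 58.6
```

```bash
python3 go.py .4905 .2026 .26 23.8
```

```text
pos [0.4583 0.4018 0.266 ] rotvec [ 0.0014 -0.0026 -1.572 ] shift [-0.0507  0.1954  0.0057] t 16.975 q [-1.011   0.2796  0.2696  1.4694 -0.0745  1.4001 -1.8954] F [-0.6422 -0.3409 -2.1594] grip 0.10480382596309475 58.6003053188324
```

>>> {"api": "jog_arm", "payload": {"steps": "0 0 -0.15 -0.007 0.03 0 0 | 0 0 -0.32 -0.015 0.06 0 0 | 0 0 -0.5 -0.022 0.09 0 0 | 0 0 -0.68 -0.03 0.12 0 0 | 0 0 -0.86 -0.037 0.15 0 0 | 0 0 -1.04 -0.044 0.17 0 0 | 0 0 -1.22 -0.048 0.185 0 0 | 0 0 -1.40 -0.051 0.195 0 0 | 0 0 -1.572 -0.051 0.1954 0 0 | 0 0 -1.572 -0.051 0.1954 0.05 0 | 0 0 -1.572 -0.051 0.1954 0.09 0 | 0 0 -1.572 -0.051 0.1954 0.12 0 | 0 0 -1.572 -0.051 0.1954 0.14 0 | 0 0 -1.572 -0.051 0.1954 0.15 0 | 0 0 -1.572 -0.051 0.1954 0.15 0"}}

```text
clock: 18.85
position: [0.4892, 0.2018, 0.1131]
ee_rot: [0.546, 0.838, -0.001, -0.0]
ft_force: [-0.3, 0.6, -2.3]
grip_width: 0.105
grasp_force: 58.8
```

```bash
python3 go.py .4905 .2026 .115 23.8
```

Run:
```python
from h import *
import json
o=manip.get_obs();im=manip.camera('wrist');cv2.imwrite('pics/w5.png',im);json.dump([list(o['position']),list(o['ee_rot'])],open('w5.json','w'))
s=manip.camera('side');cv2.imwrite('pics/side2.png',s)
a=cv2.resize(im[:340,140:420],None,fx=1.7,fy=1.7,interpolation=cv2.INTER_CUBIC);b=cv2.resize(s[120:260,220:330],None,fx=2.9,fy=2.9,interpolation=cv2.INTER_CUBIC)
out=np.zeros((600,a.shape[1]+b.shape[1],3),np.uint8);out[:a.shape[0],:a.shape[1]]=a;out[:b.shape[0],a.shape[1]:]=b
cv2.imwrite('pics/ab5.png',out);print(a.shape,b.shape)
```

```text
pos [0.4892 0.2018 0.1131] rotvec [-0.0022  0.001   0.0003] shift [ 0.0002  0.0015 -0.0019] t 18.85 q [-0.7015  0.2245  0.2512  1.8672 -0.0624  1.0598 -0.0099] F [-0.2728  0.6072 -2.3445] grip 0.10470504027087822 58.80851626396179
(578, 476, 3) (406, 319, 3)
```

View pics/ab5.png

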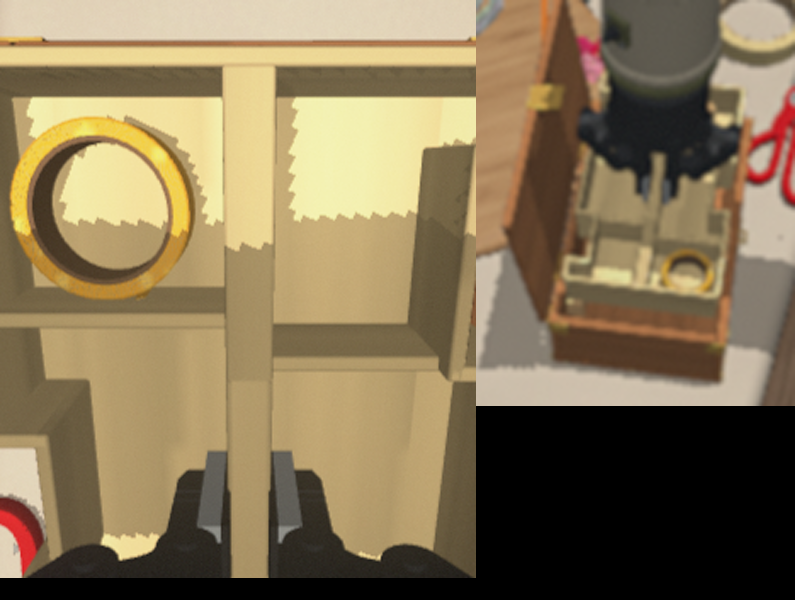

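The wrist half shows the tray's end wall top at v≈(47–65)/1.7, the spine at u≈286 and the roll intact at (100,205). The side half shows the tray level just above the box, with its single recess on the robot side. I'll take the tray's edges numerically.

Run:
```python
from h import *
import json
p=json.load(open('w5.json'));im=cv2.imread('pics/w5.png');h=cv2.cvtColor(im,cv2.COLOR_BGR2HSV)
m=((h[...,1]<130)&(h[...,1]>60)&(h[...,2]>190)).astype(np.uint8)
for v in(29,31,33,35):
    r=np.where(m[v])[0];print(v,r.min(),r.max(),len(r))
for u in(200,286,370):print(u,[tuple(int(t) for t in im[v,u]) for v in range(22,31)])
zt=.137;ax=np.radians(23.8);X=np.array([np.cos(ax),np.sin(ax)]);Y=np.array([-X[1],X[0]]);c=np.array([.4905,.2026])
def bf(q):d=q[:2]-c;return d@X,d@Y
for n,uv,z in[('edge200',(200,27.5),zt),('edge286',(286,27.5),zt),('edge370',(370,27.5),zt),('spine',(286.5,50),zt-.0075),('box rim y+ outer',(286,24),.08)]:print(n,bf(plane('wrist',uv,z,p)))
r=np.where(m[32])[0]
for u in(r.min(),r.max()):print(u,bf(plane('wrist',(u,32),zt,p)))
print(bf(np.array(p[0])))
```

```text
29 92 481 390
31 92 481 390
33 92 480 389
35 87 485 399
200 [(184, 210, 225), (150, 175, 196), (91, 121, 158), (68, 111, 168), (73, 113, 159), (106, 156, 183), (140, 202, 228), (148, 214, 237), (150, 216, 237)]
286 [(187, 212, 226), (156, 181, 202), (97, 129, 171), (75, 120, 183), (78, 120, 170), (109, 158, 188), (141, 201, 228), (150, 215, 236), (149, 215, 236)]
370 [(183, 210, 224), (144, 170, 196), (81, 118, 165), (77, 123, 182), (79, 123, 171), (111, 160, 189), (142, 203, 229), (148, 212, 235), (148, 213, 235)]
edge200 (np.float64(-0.027338131907195085), np.float64(0.10206453064856424))
edge286 (np.float64(-0.0011538211388017958), np.float64(0.10204791579086157))
edge370 (np.float64(0.024401651145041267), np.float64(0.10203169995309233))
spine (np.float64(-0.0010118716998173821), np.float64(0.09658880603742849))
box rim y+ outer (np.float64(-0.0012953584115338174), np.float64(0.11241581906005128))
92 (np.float64(-0.06047388666833184), np.float64(0.10085470438768779))
480 (np.float64(0.058058990123352985), np.float64(0.10078168424008352))
(np.float64(-0.0015245076258018136), np.float64(-0.0001950168507508169))
```

Tray centre is within 1.3 mm of the box axis with no yaw error, so I correct that and lower in stages, watching the force.

>>> {"api": "jog_arm", "payload": {"steps": "0 0 0 0.0005 0.0014 0 0 | 0 0 0 0.0005 0.0014 0.01 0 | 0 0 0 0.0005 0.0014 0.02 0 | 0 0 0 0.0005 0.0014 0.03 0 | 0 0 0 0.0005 0.0014 0.038 0 | 0 0 0 0.0005 0.0014 0.044 0 | 0 0 0 0.0005 0.0014 0.044 0"}}

```text
clock: 19.82
position: [0.4905, 0.2029, 0.0691]
ee_rot: [0.546, 0.838, -0.001, -0.0]
ft_force: [0.1, 0.1, -1.6]
grip_width: 0.104
grasp_force: 58.8
```

```bash
python3 go.py .4905 .2026 .053 23.8
```

```text
pos [0.4905 0.2029 0.0691] rotvec [-0.0017  0.001   0.0003] shift [-0.0002 -0.0001  0.0161] t 19.825 q [-0.6938  0.284   0.2452  1.9001 -0.0815  0.9688  0.004 ] F [ 0.0914  0.1494 -1.5708] grip 0.10356521352896084 58.80558907985687
```

>>> {"api": "jog_arm", "payload": {"steps": "0 0 0 0 0 0.005 0 | 0 0 0 0 0 0.009 0 | 0 0 0 0 0 0.012 0 | 0 0 0 0 0 0.014 0 | 0 0 0 0 0 0.016 0 | 0 0 0 0 0 0.016 0"}}

```text
clock: 20.58
position: [0.4906, 0.203, 0.0535]
ee_rot: [0.546, 0.838, -0.001, 0.0]
ft_force: [0.8, -0.3, -2.5]
grip_width: 0.108
grasp_force: 58.8
```

```bash
python3 go.py .4905 .2026 .053 23.8
```

```text
pos [0.4906 0.203  0.0535] rotvec [-0.0011  0.0008  0.0003] shift [-0.0003 -0.0003  0.0005] t 20.575 q [-0.6904  0.306   0.2423  1.9111 -0.0889  0.9359  0.0096] F [ 0.8113 -0.2799 -2.5077] grip 0.10773221945855248 58.80460560321808
```

>>> {"api": "jog_arm", "payload": {"steps": "0 0 0 0 0 0.001 0 | 0 0 0 0 0 0.002 0 | 0 0 0 0 0 0.003 0 | 0 0 0 0 0 0.003 0"}}

```text
clock: 21.08
position: [0.4909, 0.2031, 0.0528]
ee_rot: [0.546, 0.838, -0.0, -0.0]
ft_force: [-11.5, -5.0, 26.4]
grip_width: 0.104
grasp_force: 62.8
```

>>> {"api": "jog_arm", "payload": {"steps": "0 0 0 0 0 0 0.35 | 0 0 0 0 0 0 0.35 | 0 0 0 0 0 0 0.35"}}

```text
clock: 21.45
position: [0.4907, 0.203, 0.0505]
ee_rot: [0.546, 0.838, -0.001, 0.0]
ft_force: [-0.2, -0.2, 0.1]
grip_width: 0.35
grasp_force: 0.0
```

```bash
python3 go.py .4905 .2026 .053 23.8
```

```text
pos [0.4907 0.203  0.0505] rotvec [-0.001   0.0009  0.0003] shift [-0.0003 -0.0004 -0.0025] t 21.45 q [-0.6898  0.3105  0.2418  1.9129 -0.0903  0.9297  0.0107] F [-0.1935 -0.1742  0.0539] grip 0.3495339493223842 0.0
```

Contact came at TCP 0.0528, which puts the underside at 38 mm as it should be, and the release is clean. I raise and look, also to find the lid edge.

>>> {"api": "jog_arm", "payload": {"steps": "0 0 0 0 0 -0.02 0.35 | 0 0 0 0 0 -0.06 0.35 | 0 0 0 0 0 -0.11 0.35 | 0 0 0 0 0 -0.17 0.35 | 0 0 0 0 0 -0.23 0.35 | 0 0 0 0 0 -0.29 0.9 | 0 0 0 0 0 -0.30 0.9 | 0 0 0 0 0 -0.30 0.9"}}

```text
clock: 22.45
position: [0.491, 0.2035, 0.3506]
ee_rot: [0.546, 0.838, -0.0, 0.0]
ft_force: [0.0, -0.1, -0.6]
grip_width: 0.901
grasp_force: 0.0
```

Run:
```python
from h import *
import json
o=manip.get_obs();im=manip.camera('wrist');cv2.imwrite('pics/w6.png',im);json.dump([list(o['position']),list(o['ee_rot'])],open('w6.json','w'));print(o['position'])
s=manip.camera('side');cv2.imwrite('pics/side3.png',s);c=manip.camera('scene');cv2.imwrite('pics/scene3.png',c)
f=lambda i,k:cv2.resize(i,None,fx=k,fy=k,interpolation=cv2.INTER_CUBIC)
a=f(im[50:280,220:460],1.65);b=f(s[90:250,210:330],2.45);d=f(c[120:280,220:340],1.25)
print(a.shape,b.shape,d.shape)
out=np.zeros((595,800,3),np.uint8)
out[:a.shape[0],:a.shape[1]]=a;out[:b.shape[0],400:400+b.shape[1]]=b;out[393:393+d.shape[0],:d.shape[1]]=d
cv2.imwrite('pics/c6.png',out)
```

```text
[0.491  0.2035 0.3506]
(380, 396, 3) (392, 294, 3) (200, 150, 3)
```

View pics/c6.png

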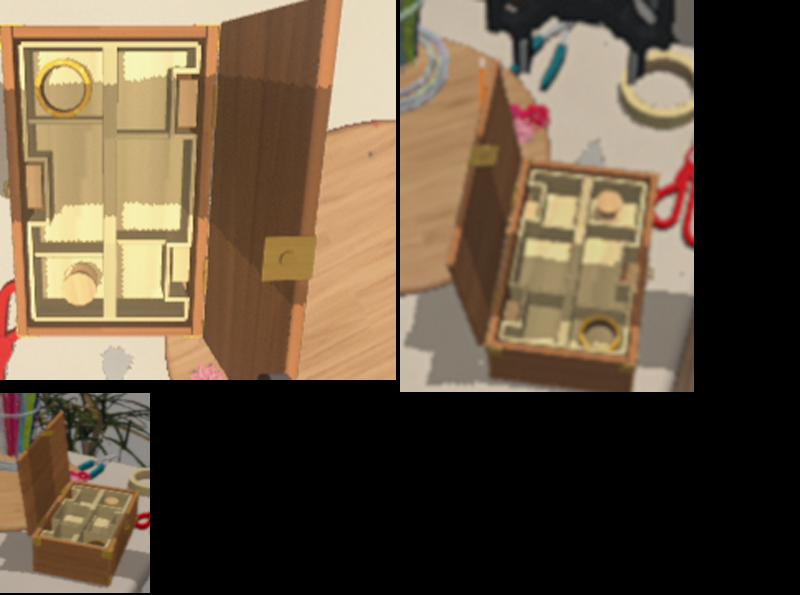

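The tray sits inside the rim with its front recess on the block (35,185 in the wrist crop), the back blocks in their recesses, and the roll (63,87) and spool (80,285) in place. The lid's clasp is at (290,258) in the wrist crop and (485,155) in the side crop. I triangulate the lid edge and check the vases behind it.

Run:
```python
from h import *
import json
p6=json.load(open('w6.json'));p1=json.load(open('w1.json'))
ax=np.radians(23.8);X=np.array([np.cos(ax),np.sin(ax)]);Y=np.array([-X[1],X[0]]);c=np.array([.4905,.2026])
bf=lambda q:(round(float((q[:2]-c)@X),4),round(float((q[:2]-c)@Y),4),round(float(q[2]),4))
B=lambda x,y:(210+(x-400)/2.45,90+y/2.45);A=lambda x,y:(220+x/1.65,50+y/1.65);S=lambda x,y:(220+x/1.25,120+(y-393)/1.25)
t,e=tri([ray('wrist',A(315,258),p6),ray('side',B(484,146))]);print('clasp',bf(t),e)
t,e=tri([ray('wrist',(438,60),p1),ray('side',B(451,265))]);print('+y corner',bf(t),e)
t,e=tri([ray('wrist',(438,60),p1),ray('scene',S(21,450))]);print('+y corner scene',bf(t),e)
for n,uv in[('vase1 base front',(190,165)),('vase1 right',(193,150)),('vase2 right',(229,120)),('vase2 front',(212,135))]:print(n,bf(plane('side',uv,0.02)))
```

```text
clasp (0.0843, 0.0108, 0.2614) 0.004065080545770636
+y corner (0.0957, 0.1137, 0.2246) 0.0027176345561981067
+y corner scene (0.0891, 0.1109, 0.2473) 0.00036809675176017076
vase1 base front (0.266, -0.0927, 0.02)
vase1 right (0.27, -0.144, 0.02)
vase2 right (0.1915, -0.266, 0.02)
vase2 front (0.2288, -0.2041, 0.02)
```

The lid edge comes out at x≈0.09–0.10 and z≈0.225–0.247 in the box frame, which fits an angle of about 1.70, and the vases are clear behind. I straddle the edge off the clasp and push it forward.

>>> {"api": "jog_arm", "payload": {"steps": "0 0 0 0.02 0.05 0 1 | 0 0 0 0.04 0.095 0 1 | 0 0 0 0.04 0.095 0 1 | 0 0 0 0.04 0.095 0.05 1 | 0 0 0 0.04 0.095 0.10 1 | 0 0 0 0.04 0.095 0.14 1 | 0 0 0 0.04 0.095 0.155 1 | 0 0 0 0.04 0.095 0.155 1"}}

```text
clock: 23.6
position: [0.5612, 0.2776, 0.1952]
ee_rot: [0.546, 0.838, -0.001, -0.0]
ft_force: [0.0, 0.1, 0.2]
grip_width: 0.999
grasp_force: 0.0
```

>>> {"api": "jog_arm", "payload": {"steps": "0 0 0 0 -0.015 0 1 | 0 0 0 0 -0.03 0 1 | 0 0 0 0 -0.045 0 1 | 0 0 0 0 -0.06 0 1 | 0 0 0 0 -0.075 0 1 | 0 0 0 0 -0.09 0.005 1 | 0 0 0 0 -0.105 0.008 1 | 0 0 0 0 -0.12 0.012 1 | 0 0 0 0 -0.135 0.015 1 | 0 0 0 0 -0.15 0.018 1"}}

```text
clock: 24.85
position: [0.4252, 0.2179, 0.1799]
ee_rot: [0.546, 0.838, 0.001, 0.001]
ft_force: [-0.2, 0.3, -0.0]
grip_width: 0.998
grasp_force: 0.3
```

```bash
python3 go.py .4905 .2026 .3 23.8
python3 -c "
from h import *
cv2.imwrite('pics/side4.png',manip.camera('side'))"
```

```text
pos [0.4252 0.2179 0.1799] rotvec [ 0.0031  0.     -0.0001] shift [-0.0403  0.054  -0.12  ] t 24.85 q [-0.7853  0.0358  0.2214  1.9201 -0.008   1.1834 -0.1458] F [-0.1954  0.2797 -0.0273] grip 0.9977357439780719 0.32725215985010436
```

The lid is tipped forward. I raise clear and let it sink.

>>> {"api": "jog_arm", "payload": {"steps": "0 0 0 0 -0.01 -0.03 1 | 0 0 0 0 -0.01 -0.08 1 | 0 0 0 0 -0.01 -0.13 1 | 0 0 0 0 -0.01 -0.17 1 | 0 0 0 0 -0.01 -0.17 1 | 0 0 0 0 -0.01 -0.17 1 | 0 0 0 0 -0.01 -0.17 1 | 0 0 0 0 -0.01 -0.17 1 | 0 0 0 0 -0.01 -0.17 1 | 0 0 0 0 -0.01 -0.17 1 | 0 0 0 0 -0.01 -0.17 1 | 0 0 0 0 -0.01 -0.17 1 | 0 0 0 0 -0.01 -0.17 1 | 0 0 0 0 -0.01 -0.17 1 | 0 0 0 0 -0.01 -0.17 1 | 0 0 0 0 -0.01 -0.17 1 | 0 0 0 0 -0.01 -0.17 1 | 0 0 0 0 -0.01 -0.17 1 | 0 0 0 0 -0.01 -0.17 1 | 0 0 0 0 -0.01 -0.17 1"}}

```text
clock: 27.4
position: [0.4152, 0.2137, 0.3476]
ee_rot: [0.546, 0.838, -0.001, 0.0]
ft_force: [0.1, 0.4, 0.7]
grip_width: 0.999
grasp_force: 0.0
```

>>> {"api": "jog_arm", "payload": {"steps": "0 0 0 0 0 0 1 | 0 0 0 0 0 0 1 | 0 0 0 0 0 0 1 | 0 0 0 0 0 0 1 | 0 0 0 0 0 0 1 | 0 0 0 0 0 0 1 | 0 0 0 0 0 0 1 | 0 0 0 0 0 0 1"}}

```text
clock: 28.4
position: [0.4153, 0.2137, 0.3476]
ee_rot: [0.546, 0.838, -0.001, 0.0]
ft_force: [0.8, -0.2, 0.7]
grip_width: 1.0
grasp_force: 0.0
```

Run:
```python
from h import *
s=manip.camera('side');c=manip.camera('scene')
out=np.zeros((600,800,3),np.uint8)
a=cv2.resize(s[60:360,130:350],(440,600),interpolation=cv2.INTER_CUBIC);b=cv2.resize(c[130:340,140:370],(360,329),interpolation=cv2.INTER_CUBIC)
out[:,:440]=a;out[:329,440:]=b;cv2.imwrite('pics/fin.png',out)
```

```text
(no output)
```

View pics/fin.png

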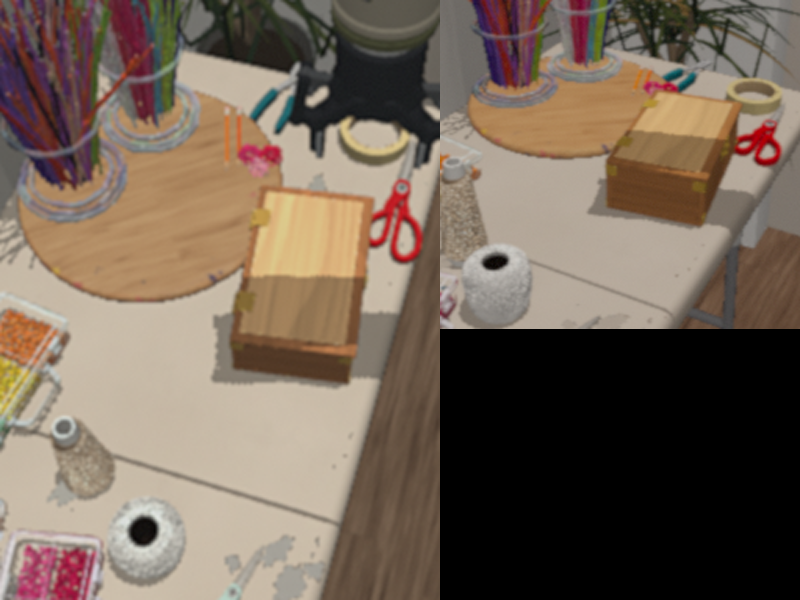

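Both views show the lid flat on the box (side crop corners (245,347), (358,346), (373,198)), with the ball, cone and tape where they were. A quick numeric check that it is shut and still comes first, then I hand in.

Run:
```python
from h import *
a=manip.camera('side');
for _ in range(6): b=manip.camera('side')
print('change',int((cv2.absdiff(a,b).max(2)>25).sum()))
ax=np.radians(23.8);X=np.array([np.cos(ax),np.sin(ax)]);Y=np.array([-X[1],X[0]]);c=np.array([.4905,.2026])
for uv in[(309,233),(316.5,159),(266,154)]:
    d=plane('side',uv,.088)[:2]-c;print(d@X,d@Y)
S=lambda x,y:(140+(x-440)/1.565,130+y/1.567)
t,e=tri([ray('side',(316.5,159)),ray('scene',S(741,101))]);print('front -y corner',t,e)
t,e=tri([ray('side',(309,233)),ray('scene',S(703,181))]);print('front +y corner',t,e)
```

```text
change 0
-0.07860222611230488 0.1029070055685837
-0.07513477650232167 -0.11216627850121925
0.05627229083099587 -0.10938734443422862
front -y corner [0.4633 0.0759 0.0983] 0.0009981884822479682
front +y corner [0.3827 0.2638 0.0768] 0.005173789017090313
```

The front edge lies at x≈-0.077 and z≈0.088, which is shut, and nothing is moving.

```bash
python3 -c "
from workcell import manip
print(manip.hand_in())"
```

```text
the job is handed in; nothing more can be done
None
```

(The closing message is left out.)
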